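# Punch-mark a stove door through its hinge strap

## Task

Take the yellow automatic centre punch out of the tool stand and mark the stove door through the square bolt hole in the hinge strap: put the punch's nose in that hole and press gently straight down until its spring trips with a snap, easing off before it is driven hard on its end stop. It must not trip anywhere else, and nothing else on the bench may be disturbed. Then stand the punch back upright in the hole of the stand that it came from and let go.

Things in the scene. Friction and masses are not known exactly. Their poses are not given: they have to be found in the camera images.
- punch_mid (a point): Automatic centre punch standing nose down in one of the stand's two holes (which one varies). Yellow sleeve 24 x 24 mm, 50 mm tall, round steel cap (21 mm across, 12 mm tall) on top; 0.18 kg. This point is on the axis, 31 mm above the sleeve's underside, 31 mm below the top, 67 mm above the nose's end when that is out. z up along the punch, x and y square to the flats.
- punch_tip (a joint): How far the sprung nose is pushed into the sleeve, m: 0 fully out, 0.013 at the rigid end stop. It resists with 3.5 N at once and 1.3 N more per mm up to a peak of 12 N at 7 mm; then the spring trips and the load collapses to about 3 N at 9 to 10 mm, rising to 6 N at 13 mm. Past 8 mm it has tripped. It springs out by itself when unloaded.
- punch_nose (a point): The end of the punch's steel nose rod, on the punch's axis. The rod is 8 mm across with a pointed end and sticks 36 mm out of the sleeve's underside when fully out.
- door: Stove door, dark steel plate 170 mm (its x) by 280 mm (its y), fixed flat on two battens; origin at the middle of its upper face, 36 mm above the bench, z up. The hinge strap lies on it along its y axis (see channel_start). Two red bridge clamps cross the strap at y = -118 and +118 mm, up to 29 mm above the door. A force over 25 N on door or strap, any direction, is too much.
- channel_start (a point): On the hinge strap: a bright U channel open upward, inside width 14 mm, floor 6 mm thick on the door, flange tops 13 mm above the door. The point is on the floor at the door's x = 0, y = -38 mm; axes as the door's. Clamped by eye, so its one hole (14 mm, full width, by 13 mm in y, door dyed blue below) is centred anywhere from 18 to 58 mm on in +y: look, or feel by sliding the nose.
- stand: Wooden tool stand, a block 60 mm (its x) by 150 mm (its y) and 50 mm tall, fixed on the bench, origin at the centre of its underside. Two holes 18 mm across go straight through it at y = -42 and +42 mm (x = 0). The punch's sleeve rests on the block's top, its nose rod hangs free in the hole.
- drift_mid (a point): Plain dark round drift, 22 mm across, standing 55 mm out of the other hole of the stand; leave it alone. This point is on its axis, 27 mm above the stand's top.
- hammer: Hammer lying on the bench; leave it alone.
- wrench: Wrench lying on the bench; leave it alone.
- collar: Stove pipe collar, a steel ring 90 mm across and 50 mm tall; leave it alone.
- spraycan: Red paint can 64 mm across and 170 mm tall; leave it alone.
- offcut: Steel bar offcut 40 x 110 x 40 mm; leave it alone.
- bolt_tray: Blue tray of bolts 100 x 140 x 35 mm; leave it alone.
- magnet_square: Red magnetic welding block 90 x 60 x 18 mm; leave it alone.
Mind the look-alikes: they are no part of the job. There is more than one size of the part that bears punch_mid; the job needs the smallest.

How it is judged:
By the outcome, as a careful person would: the job done as asked, in the order asked, and still so for the second after the job is handed in, with the robot touching nothing.
It also fails if it takes over 67 s, if anything falls off the work surface, if the arm or the gripper's body presses on something with over 40 N, if the wrist force passes 120 N, or if a joint passes its speed limit or range.

## Robot

A 7-joint arm with a two-finger parallel gripper is mounted at the origin on the work surface. World frame = base frame: x ahead of the robot, y to its left, z up, the work surface at z = 0. Lengths are in m, angles in rad, forces in N, time in s.
With the tool pointing down it reaches from about 0.4 to 0.9 m from the base axis. Payload 5.5 kg.
Tool frame: the origin (TCP) lies midway between the tips of the shut fingers; the grasp point (between the pads) lies 19 mm behind it (manip.grip_depth is the distance from the TCP to the grasp point, in m); z points along the fingers, y is the line along which they close (so a half turn about z gives the same grasp; the last joint's range is limited). The gripper opens to 92 mm and grips with 3 to 60 N. Pads are 19 mm wide; open, the fingers measure 130 mm over their backs; the gripper's body (75 mm by 190 mm) begins 47 mm behind the grasp point.
Start: joints at [1.387, 0.501, -0.427, 1.55, 0.221, 1.138, -0.21], TCP at [0.281, -0.586, 0.227] pointing down, gripper open.
Joint ranges: [-2.88, 2.88], [-0.31, 2.03], [-1.54, 1.56], [0.2, 2.42], [-1.41, 4.55], [0.19, 2.02], [-2.57, 2.57]. Speed limits (rad/s): [2.57, 2.57, 3.14, 3.14, 3.14, 3.14, 3.14].

## Interface

Orientations are given as a unit quaternion [x, y, z, w].
In Python, from bench import manip, effector, viewer gives the robot as it stands. Calls block until the motion is done:
- manip.move_pose(position, orientation): joint-space move of the TCP to a pose.
- manip.servo_line(position, ori=None, vel=0.15): straight line of the TCP; ori=None keeps the orientation; vel is the mean speed in m/s.
- manip.movej(angles): joint-space move.
- effector.open_jaws() and effector.close(f_grip=None): open the fingers fully, or close them until they stop; f_grip is the grip in N (None keeps the last).
- manip.sleep(seconds).
- manip.solve_ik(position, orientation): joint angles nearest the present ones, or None.
- viewer.get_image(name): name is "side" or "top" or "wrist"; returns the picture (384x512x3 uint8, red, green, blue); there is no depth.
- viewer.get_calibration(name): a dict with "vfov" (degrees; the focal length in pixels is half the picture's height over the tangent of half this angle, whatever the lens; pixels are square), "cx", "cy" (the principal point, pixels), "eye" and "attitude" of the camera in the world. Camera axes: x right, y down, z forward; pixel columns grow to the right and rows downward; lengths in m; the calibration is good to about 2 mm. A picture is of the moment at which its call begins: read the wrist's pose just before it. get_calibration takes no time and is no camera call; for the wrist camera it gives the pose at the moment of the call.
A pose or a line that the arm cannot do raises manip.PlanningError and nothing moves.
- manip.hand_in(): hands the job in; it is judged then, once.
Readings, each from a call of its own:
- manip.current_clock(): time.
- manip.current_q(): joint angles.
- manip.current_joint_velocities(): joint speeds.
- manip.current_tau(): joint torques, N m.
- manip.current_tool_pos(): TCP position.
- manip.current_tcp_rot(): TCP orientation.
- manip.current_force(): force on the tool from outside, world axes, zero at the start.
- manip.current_wrist_torque(): the same for the moment, N m.
- manip.current_finger_gap(): finger opening in m.
- manip.current_gripper_force(): force on a finger pad.
Only numpy, scipy, OpenCV 4.12 (cv2) and the standard library are available. Lean on these libraries where they do the work, as an engineer would, in place of code of your own. Each camera call takes 0.05 s, during which the arm holds its last target. There are 200 camera calls.

## Working session

There is one attempt and no reset: what is moved stays moved. The work goes in short steps, each a Python script; the robot and the scene stay as the last script left them, time stands still between calls to the robot, and variables do not carry over. Pictures are saved under pics/ and viewed, at most 10 in all, crops included, and the job is handed in when it is done.

```bash
mkdir -p pics; python3 - <<'E'
from bench import manip, effector, viewer
import cv2
for n in ("top","side"):
    im=viewer.get_image(n); cv2.imwrite(f"pics/{n}0.png",cv2.resize(im[:,:,::-1],(800,600),interpolation=cv2.INTER_CUBIC))
    print(n,viewer.get_calibration(n))
print(viewer.get_calibration("wrist"),manip.current_clock(),manip.current_tcp_rot(),manip.current_force())
E
```

```text
top {'vfov': 55.90643089802552, 'cx': 257.4718846998868, 'cy': 199.11523985104074, 'eye': array([0.41504619, 0.0123731 , 0.95628382]), 'attitude': array([-0.69476456,  0.71310806, -0.07359411,  0.05799151])}
side {'vfov': 54.82990749072812, 'cx': 256.35571419808764, 'cy': 190.21387121949294, 'eye': array([ 0.41838334, -0.69489441,  0.68562589]), 'attitude': array([ 0.90024489, -0.0899581 ,  0.04815808, -0.42325817])}
{'vfov': 68.0346350198007, 'cx': 254.95503817436304, 'cy': 189.48386283702882, 'eye': array([ 0.35044744, -0.55318359,  0.38407263]), 'attitude': array([ 0.83737124, -0.52735613, -0.07701866,  0.12154439])} 0.1 [ 9.75142191e-01  2.21578234e-01 -1.48114712e-04 -8.79087371e-04] [ 0.59753659  0.01738163 -0.18866309]
```

View pics/top0.png

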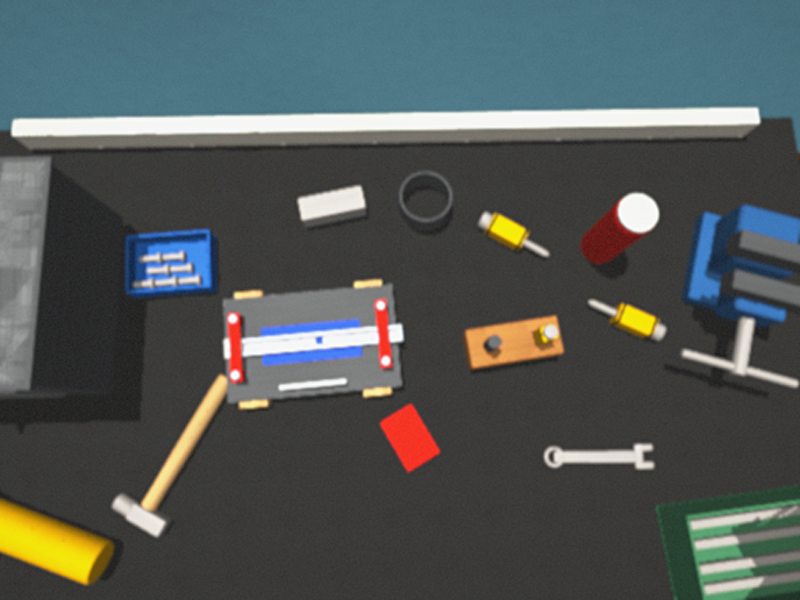

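View pics/side0.png

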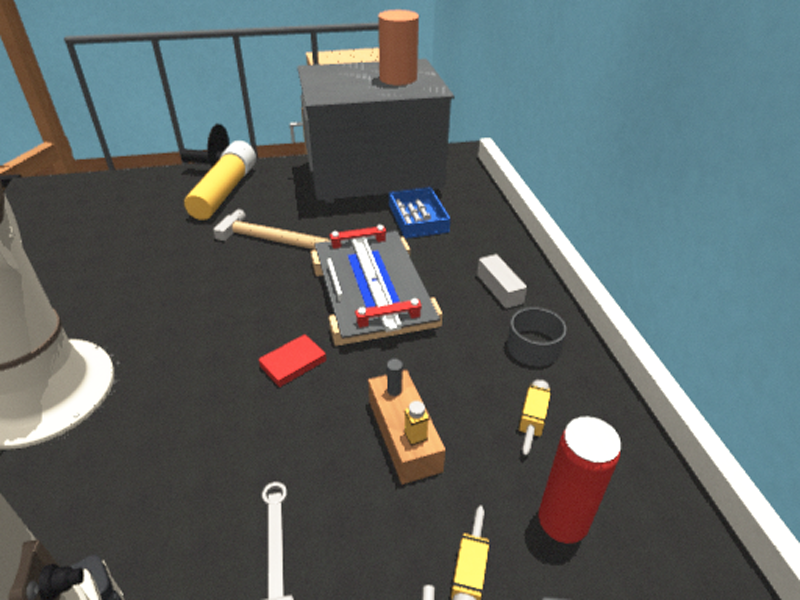

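```bash
cat > h.py <<'E'
from bench import manip, effector, viewer
import cv2, numpy as np
from scipy.spatial.transform import Rotation as R
def ray(c,u,v,z):
    f=192/np.tan(np.radians(c["vfov"])/2)
    d=R.from_quat(c["attitude"]).apply([(u-c["cx"])/f,(v-c["cy"])/f,1]); e=np.array(c["eye"])
    return e+d*(z-e[2])/d[2]
def proj(c,p):
    f=192/np.tan(np.radians(c["vfov"])/2)
    q=R.from_quat(c["attitude"]).inv().apply(np.array(p)-c["eye"])
    return np.array([c["cx"]+f*q[0]/q[2],c["cy"]+f*q[1]/q[2]])
def down(yaw): return R.from_euler("z",yaw)*R.from_euler("x",np.pi)
def q(yaw): return down(yaw).as_quat()
def shot(n,name,box=None):
    c=viewer.get_calibration(n); im=viewer.get_image(n); cv2.imwrite(f"pics/{name}_raw.png",im[:,:,::-1])
    np.save(f"pics/{name}.npy",c,allow_pickle=True)
    cv2.imwrite(f"pics/{name}.png",cv2.resize(im[:,:,::-1],(800,600),interpolation=cv2.INTER_CUBIC)); return c
E
python3 - <<'E'
from h import *
s=.64
for n,pts in dict(top=dict(cap=(549,331,.112),drift=(493,341,.105),hole=(319,340,.036),strapL=(228,347,.049),strapR=(400,333,.049),sc1=(467,328,.05),sc2=(558,316,.05),sc3=(564,353,.05),sc4=(471,368,.05),wall=(400,150,0)),
  side=dict(cap=(417,408,.112),drift=(395,364,.105),hole=(376,280,.036))).items():
    c=viewer.get_calibration(n)
    for k,(u,v,z) in pts.items(): print(n,k,ray(c,u*s,v*s,z).round(4))
E
```

```text
top cap [ 0.5379 -0.2304  0.112 ]
top drift [ 0.5257 -0.1455  0.105 ]
top hole [0.5435 0.1272 0.036 ]
top strapL [0.5341 0.2711 0.049 ]
top strapR [ 0.5499 -0.0054  0.049 ]
top sc1 [ 0.5552 -0.1145  0.05  ]
top sc2 [ 0.5714 -0.2649  0.05  ]
top sc3 [ 0.5104 -0.2699  0.05  ]
top sc4 [ 0.4901 -0.1178  0.05  ]
top wall [ 0.8934 -0.0155  0.    ]
side cap [ 0.5409 -0.2358  0.112 ]
side drift [ 0.5299 -0.1487  0.105 ]
side hole [0.5504 0.1302 0.036 ]
```

```bash
python3 - <<'E'
from h import *
T=down(2*np.arctan2(.22158,.97514)); T=R.from_quat(manip.current_tcp_rot())
c=viewer.get_calibration("wrist"); 
print("cam z in tool",T.inv().apply(R.from_quat(c["attitude"]).apply([0,0,1])),"off",T.inv().apply(c["eye"]-np.array(manip.current_tool_pos())))
for yaw in (1.69,-1.45):
    for p in ([.5365,-.231,.062],[.5365,-.231,.25],[.545,.128,.08],[.545,.128,.25]):
        s=manip.solve_ik(p,q(yaw)); print(yaw,p,None if s is None else np.round(s,2))
yaw=-1.45
if manip.solve_ik([.5365,-.231,.25],q(yaw)) is None: yaw=1.69
manip.move_pose([.545,.128+.05,.22],q(yaw)); shot("wrist","w_door"); print(manip.current_clock(),manip.current_tool_pos())
E
```

```text
cam z in tool [-2.84884515e-01  8.79691278e-04  9.58561443e-01] off [ 0.07705037  0.00066756 -0.15829263]
1.69 [0.5365, -0.231, 0.062] [ 0.88  0.67 -0.69  1.83  0.55  0.84  0.03]
1.69 [0.5365, -0.231, 0.25] [ 1.01  0.46 -0.86  1.69  0.37  1.17  0.17]
1.69 [0.545, 0.128, 0.08] [ 0.33  0.64 -0.8   1.88  0.6   0.87 -0.65]
1.69 [0.545, 0.128, 0.25] [ 0.63  0.59 -1.26  1.74  0.6   1.26 -0.66]
-1.45 [0.5365, -0.231, 0.062] [-0.41  0.91  1.13  1.87 -0.98  1.04 -1.88]
-1.45 [0.5365, -0.231, 0.25] [-0.53  0.71  1.36  1.74 -0.73  1.31 -2.03]
-1.45 [0.545, 0.128, 0.08] [ 0.61  0.98 -1.31  1.87  1.04  1.19  2.18]
-1.45 [0.545, 0.128, 0.25] [ 0.64  0.62 -1.3   1.74  0.63  1.27  2.46]
2.9917 [0.54534978 0.1771002  0.21982224]
```

View pics/w_door.png

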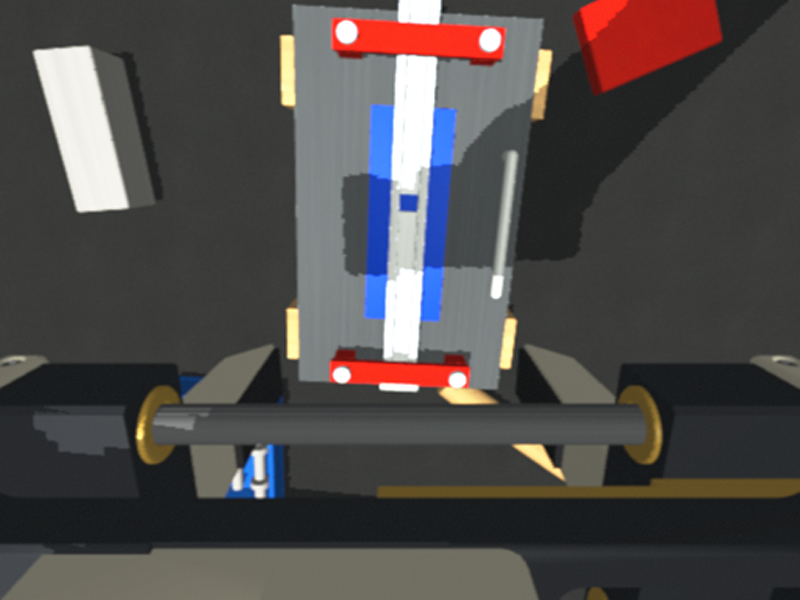

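```bash
python3 - <<'E'
from h import *
c=np.load("pics/w_door.npy",allow_pickle=True).item()
im=cv2.imread("pics/w_door_raw.png").astype(int)
sub=im[110:150,240:285]; m=((sub[...,0]-sub[...,2])>50).astype(np.uint8)
n,l,st,ce=cv2.connectedComponentsWithStats(m)
for i in range(1,n): print(st[i]+np.array([240,110,0,0,0]),ce[i]+[240,110],ray(c,*(ce[i]+[240,110]+.0),.036),ray(c,*(ce[i]+[240,110]),.042))
s=.64
for k in ((403,250),(421,250),(413,70),(430,70)): pass
print("strap axis", [ray(c,u*s,v*s,.049).round(4) for u,v in((394,57),(438,57),(386,350),(419,350))])
print("door corners",[ray(c,u*s,v*s,.036).round(4) for u,v in((293,5),(543,17),(300,378),(497,388))])
manip.move_pose([.5365,-.231-.03,.22],q(1.69)); shot("wrist","w_stand"); print(manip.current_clock(),manip.current_tool_pos())
E
```

```text
[240 110  11  40 407] [244.60687961 128.87223587] [0.56388497 0.12796231 0.036     ] [0.56372765 0.1274752  0.042     ]
[272 110  13  40 469] [278.60767591 130.27078891] [0.52382115 0.12481742 0.036     ] [0.52436642 0.12438546 0.042     ]
[256 124  12  11 125] [261.2  128.96] [0.54443252 0.12574506 0.036     ] [0.54461633 0.12529683 0.042     ]
strap axis [array([0.5659, 0.0322, 0.049 ]), array([0.5368, 0.0287, 0.049 ]), array([0.5479, 0.2426, 0.049 ]), array([0.5216, 0.2395, 0.049 ])]
door corners [array([0.6375, 0.0063, 0.036 ]), array([ 0.469 , -0.0067,  0.036 ]), array([0.6173, 0.2825, 0.036 ]), array([0.4495, 0.272 , 0.036 ])]
4.6583 [ 0.53683985 -0.25900658  0.21911938]
```

View pics/w_stand.png

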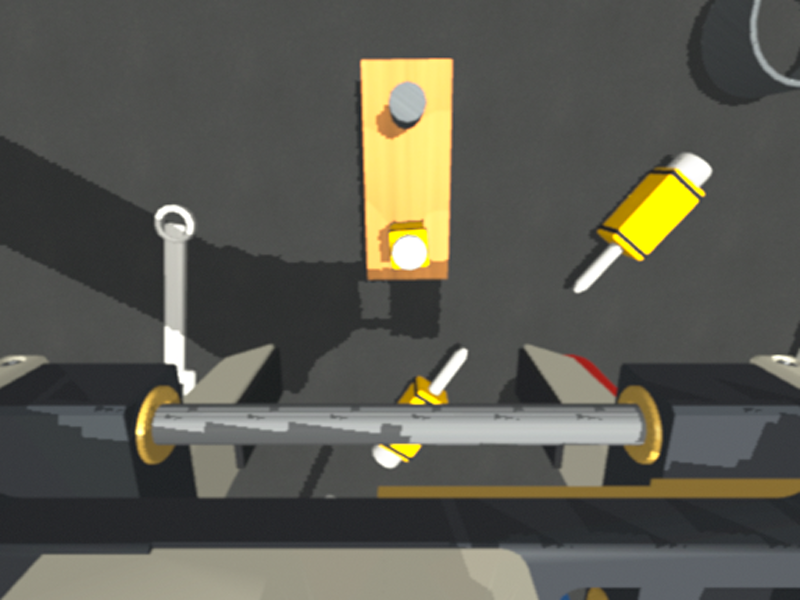

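```bash
python3 - <<'E'
from h import *
c=np.load("pics/w_stand.npy",allow_pickle=True).item(); s=.64
for k,(u,v,z) in dict(cap=(409,252.5,.112),drift=(407,101,.105),c1=(361,59,.05),c2=(453,59,.05),c3=(447,278.5,.05),c4=(368,278.5,.05),sl1=(390,269,.100),sl2=(429,269,.100)).items(): print(k,ray(c,u*s,v*s,z).round(4))
E
```

```text
cap [ 0.5404 -0.2336  0.112 ]
drift [ 0.5284 -0.1488  0.105 ]
c1 [ 0.4948 -0.12    0.05  ]
c2 [ 0.5555 -0.1126  0.05  ]
c3 [ 0.5745 -0.2616  0.05  ]
c4 [ 0.5149 -0.2689  0.05  ]
sl1 [ 0.5302 -0.2479  0.1   ]
sl2 [ 0.555  -0.2449  0.1   ]
```

```bash
python3 - <<'E'
from h import *
t=viewer.get_calibration("top"); print("can base/top",ray(t,603*.64,243*.64,0),ray(t,637*.64,214*.64,.17))
Q=q(1.697); P=np.array([.5404,-.233,0])
manip.move_pose(P+[0,0,.15],Q)
manip.servo_line(P+[0,0,.062],Q,vel=.08)
print(manip.current_force(),manip.current_tool_pos())
effector.close(45)
print("gap",manip.current_finger_gap(),manip.current_gripper_force(),manip.current_force(),manip.current_tool_pos(),manip.current_clock())
manip.servo_line(P+[0,0,.20],Q,vel=.1)
print("gap",manip.current_finger_gap(),manip.current_force(),manip.current_clock())
H=np.array([.5441,.1257,0])
manip.move_pose(H+[0,0,.16],Q)
manip.servo_line(H+[0,0,.113],Q,vel=.06)
manip.sleep(.3)
shot("wrist","w_hole"); print(manip.current_tool_pos(),manip.current_force(),manip.current_clock())
E
```

```text
can base/top [ 0.70944981 -0.37093762  0.        ] [ 0.70050293 -0.35753644  0.17      ]
[-0.18040648  0.68688124  0.02081311] [ 0.54089607 -0.23319083  0.06257323]
gap 0.02398834452538857 43.76010775566101 [-0.56208992  1.10369146  0.70430796] [ 0.5402509  -0.23296738  0.06193479] 7.3667
gap 0.024367405263721345 [-0.39081129  0.49010523 -2.76570363] 8.9
[0.54423595 0.12572615 0.11325349] [ 0.2812187  -0.22514421 -2.91679719] 11.5333
```

View pics/w_hole.png

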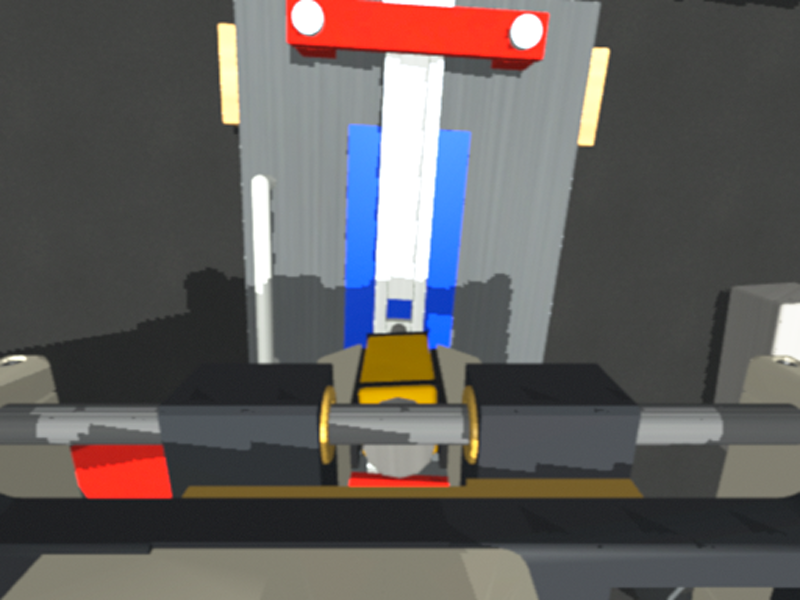

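```bash
python3 - <<'E'
from h import *
c=np.load("pics/w_hole.npy",allow_pickle=True).item(); s=.64
im=cv2.imread("pics/w_hole_raw.png").astype(int)
sub=im[185:212,244:268]; m=((sub[...,0]-sub[...,2])>50).astype(np.uint8)
n,l,st,ce=cv2.connectedComponentsWithStats(m)
for i in range(1,n):
    x,y,w,h,a=st[i]+np.array([244,185,0,0,0]); print(x,y,w,h,a)
    if 60<a<260: print("+y edge",ray(c,x+w/2-.5,y-.5,.042),"-y edge",ray(c,x+w/2-.5,y+h-.5,.036))
print("nose pred px/.64",proj(c,[.5442,.1257,.0653])/s, "hole pred",proj(c,[.5444,.1257,.036])/s)
cv2.imwrite("pics/crop.png",cv2.resize(cv2.imread("pics/w_hole_raw.png")[170:240,215:300],(680,560),interpolation=cv2.INTER_CUBIC))
E
```

```text
247 191 17 13 203
+y edge [0.54383054 0.13282951 0.042     ] -y edge [0.54556141 0.11921666 0.036     ]
nose pred px/.64 [397.40935904 325.08230045] hole pred [397.83254481 306.82076529]
```

View pics/crop.png

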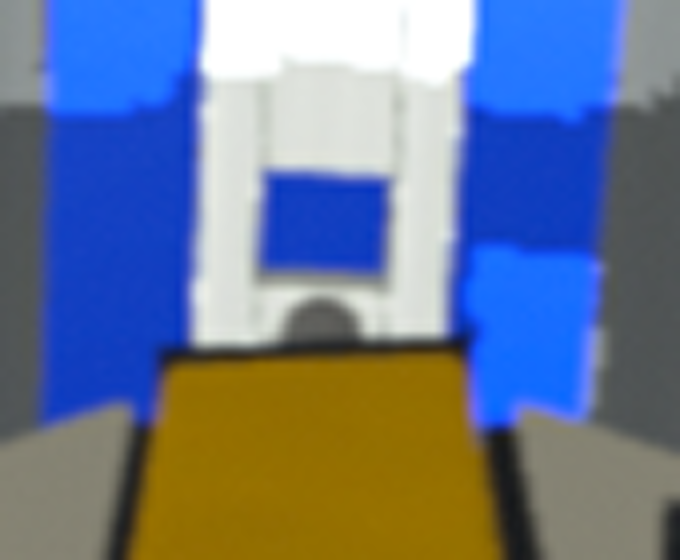

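```bash
python3 - <<'E'
from h import *
Q=q(1.697); H=np.array([.5445,.1259,0])
manip.servo_line(H+[0,0,.0925],Q,vel=.04); manip.sleep(.3)
b=np.array(manip.current_force()); print("base",b,manip.current_clock())
z=.0925; pk=0; z0=None
while z>.0730:
    z-=.0006 if z>.0845 else .0004
    manip.servo_line(H+[0,0,z],Q,vel=.01)
    d=np.array(manip.current_force())-b; p=manip.current_tool_pos()
    print(round(z,4),p.round(4) if hasattr(p,'round') else p,d.round(2))
    if z>.086 and d[2]>2.5: print("early contact"); break
    if abs(d[:2]).max()>6 or d[2]>16: print("force stop"); break
    pk=max(pk,d[2])
    if pk>8 and d[2]<5.5: print("TRIPPED"); break
print(manip.current_clock(),manip.current_finger_gap())
E
```

```text
base [ 0.42419126  0.57713095 -2.63156557] 12.5
0.0919 [0.5445 0.1259 0.0919] [-0.28 -1.24  0.61]
0.0913 [0.5444 0.1259 0.0912] [-0.26 -0.93  0.21]
0.0907 [0.5444 0.1259 0.0906] [0.3  0.27 0.17]
0.0901 [0.5445 0.1259 0.09  ] [-0.07 -1.26  1.05]
0.0895 [0.5445 0.1259 0.0894] [-0.86 -0.68  0.77]
0.0889 [0.5445 0.1259 0.0889] [-1.34 -0.21  0.62]
0.0883 [0.5444 0.1259 0.0882] [-1.28 -1.05 -0.19]
0.0877 [0.5445 0.1259 0.0877] [-0.83 -0.53 -0.15]
0.0871 [0.5444 0.1259 0.087 ] [-0.42 -0.64  0.2 ]
0.0865 [0.5444 0.1259 0.0865] [-0.46 -0.36 -0.02]
0.0859 [0.5445 0.1259 0.0859] [-0.11 -1.16 -0.36]
0.0853 [0.5445 0.1259 0.0853] [-0.46 -0.53  0.73]
0.0847 [0.5445 0.1259 0.0847] [-1.12  0.49  0.67]
0.0841 [0.5445 0.1259 0.0841] [-0.65 -1.28  0.6 ]
0.0837 [0.5445 0.1259 0.0838] [ 0.3  -0.02  1.72]
0.0833 [0.5446 0.1259 0.0836] [-0.92 -0.07  4.58]
0.0829 [0.5446 0.1259 0.0831] [-1.3  -0.86  4.94]
0.0825 [0.5446 0.1259 0.0826] [-1.82 -0.27  5.74]
0.0821 [0.5446 0.1259 0.0822] [-1.53 -0.19  6.25]
0.0817 [0.5446 0.1259 0.0818] [-0.64 -0.21  6.89]
0.0813 [0.5447 0.1259 0.0814] [-1.4  -1.13  7.47]
0.080
[... 229 characters left out ...]
56 -0.85  9.98]
0.0789 [0.5447 0.126  0.0793] [-2.08 -0.66 10.08]
0.0785 [0.5447 0.126  0.0789] [-1.63 -0.57  9.22]
0.0781 [0.5447 0.126  0.0786] [-1.66 -0.78 10.28]
0.0777 [0.5448 0.126  0.0782] [-2.12 -1.3  11.12]
0.0773 [0.5447 0.126  0.0779] [-1.74 -1.18 10.96]
0.0769 [0.5448 0.126  0.0775] [-2.84 -1.76 11.45]
0.0765 [0.5448 0.126  0.0772] [-2.67 -1.43 12.45]
0.0761 [0.5448 0.126  0.0768] [-1.72 -1.02 13.49]
0.0757 [0.5448 0.126  0.0764] [-2.55 -0.65 13.5 ]
0.0753 [0.5448 0.126  0.076 ] [-2.45 -0.69 12.48]
0.0749 [0.5448 0.126  0.0756] [-1.38 -1.07 11.86]
0.0745 [0.5447 0.126  0.0749] [-1.4  -0.79  9.43]
0.0741 [0.5445 0.1259 0.0738] [ 0.35 -0.95  3.99]
TRIPPED
22.25 0.024135273580190006
```

```bash
python3 - <<'E'
from h import *
Q=q(1.697); H=np.array([.5445,.1259,0]); P=np.array([.5403,-.2330,0])
manip.servo_line(H+[0,0,.10],Q,vel=.03)
manip.servo_line(H+[0,0,.19],Q,vel=.1)
manip.move_pose(P+[0,0,.20],Q)
manip.servo_line(P+[0,0,.118],Q,vel=.08); manip.sleep(.3)
b=np.array(manip.current_force()); print(b,manip.current_tool_pos(),manip.current_clock())
for z in list(np.arange(.110,.066,-.008))+list(np.arange(.065,.0608,-.0005)):
    manip.servo_line(P+[0,0,z],Q,vel=.03)
    d=np.array(manip.current_force())-b
    if z<.0656 or abs(d).max()>2: print(round(z,4),d.round(2))
    if d[2]>2.5: break
print(manip.current_tool_pos(),manip.current_clock())
E
```

```text
[ 0.15814031 -0.16368868 -2.46607878] [ 0.54052808 -0.23309232  0.11839205] 27.1417
0.065 [ 0.33 -0.2  -0.2 ]
0.0645 [0.12 1.1  0.77]
0.064 [-1.07 -0.32  0.39]
0.0635 [-0.34  0.57  0.31]
0.063 [ 0.32  0.82 -0.08]
0.0625 [-0.29  0.81 -0.52]
0.062 [ 0.54  0.16 -0.32]
0.0615 [-2.05  0.94  6.1 ]
[ 0.54030958 -0.23302233  0.0619339 ] 31.7083
```

Seated at the original height; release, withdraw and look.

```bash
python3 - <<'E'
from h import *
Q=q(1.697); P=np.array([.5403,-.2330,0])
manip.servo_line(P+[0,0,.0619],Q,vel=.02)
effector.open_jaws(); manip.sleep(.2)
manip.servo_line(P+[0,0,.16],Q,vel=.08)
manip.move_pose([.5365,-.261,.22],Q); manip.sleep(.3)
shot("wrist","w_end"); print(manip.current_finger_gap(),manip.current_clock())
E
```

```text
0.09230128730374254 35.425
```

View pics/w_end.png

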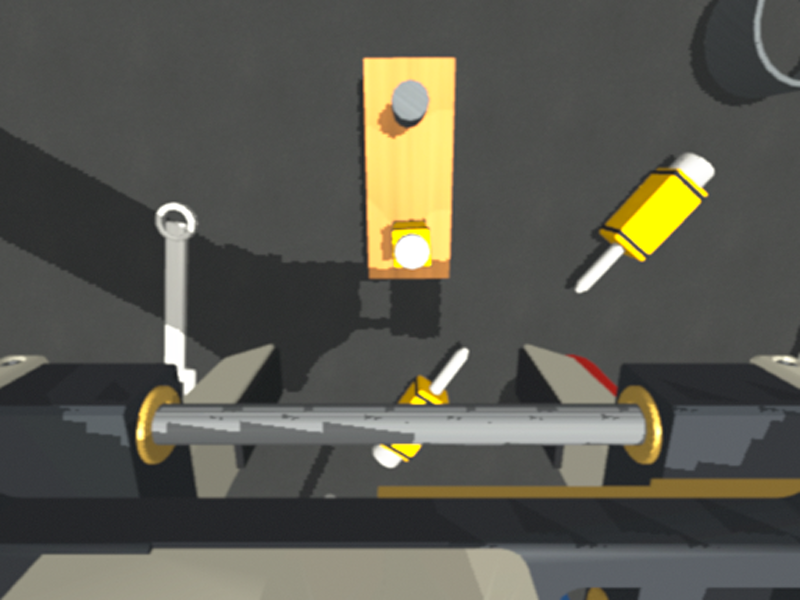

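The picture shows the punch upright in its own hole (cap at 411,250, as before), with the drift and the surrounding items unmoved.

```bash
python3 -c "
from bench import manip
print(manip.hand_in())"
```

```text
the job is handed in; nothing more can be done
None
```

The punch tripped once in the strap's bolt hole (peak about 13.5 N, eased off at about 10 mm of nose travel) and is standing upright in its own stand hole; the job was handed in at about 35 s.

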